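Retain a bearing ring with a pin through two lugs

ROBOT

A 6-joint arm with a two-finger parallel gripper is mounted at the origin on a cart in front of the work surface, level with it; the furniture and walls round the work are solid. World frame = base frame: x ahead of the robot, y to its left, z up, the work surface at z = 0. Lengths are in mm, angles in rad, forces in N, time in s.
With the tool pointing down it reaches from about 300 to 775 mm from the base axis. Payload 14.6 kg.
Tool frame: the origin (TCP) lies between the finger pads; the fingertips stand manip.tip_reach ahead of it and the grasp point (between the pads) lies 5 mm behind it (manip.tip_reach is the distance from the TCP to the fingertips, in mm); z points along the fingers, y is the line along which they close (so a half turn about z gives the same grasp; the last joint's range is limited). The gripper opens to 94 mm and grips with 3 to 60 N. Pads are 16 mm wide; open, the fingers measure 119 mm over their backs; the gripper's body (75 mm by 177 mm) begins 78 mm behind the grasp point.
Start: joints at [-0.067, 0.3, 1.521, -0, 1.321, -0.067], TCP at [549.99, -0.002, 219.446] pointing down, gripper open.
Joint ranges: [-3.03, 3.03], [-0.79, 2.21], [0.23, 2.52], [-1.04, 4.18], [0, 3.07], [-2.55, 2.55]. Speed limits (rad/s): [2.22, 2.22, 2.57, 3.14, 3.14, 3.14].

INTERFACE

Orientations are given as [roll, pitch, yaw] about the fixed x, y, z axes, in that order (R = Rz(yaw) Ry(pitch) Rx(roll)).
In Python, from cell import manip gives the robot as it stands. The module is installed in compiled form; this text tells all that it offers.
- The arm moves only by the shell command python3 -m creep 'ROWS' [FORCE]. ROWS is JSON, a list of rows, each a list of 3 entries, a list of its own where there are three numbers: the opening, from -1 (shut) to 1 (fully open), then the shift along the tool's x, y, z in cm, then the turn about the tool's z in units of 5 degrees (1.0 is 5 degrees). In form: [[grip, [tx, ty, tz], roll], ...]. A call has 1 to 12 rows; each row is the pose to reach, as a shift and turn from the pose commanded when the call began, along the tool's axes at that moment; what a row does not reach only later rows make up. A row lasts 1/10 s, in which the tool goes at most 50 mm and 8.59 degrees, less where a joint would pass 70% of its speed; a pose out of reach is approached as far as the arm can. A call with a gripper value outside its range is refused whole. The fingers move at their own pace and stop on an object; FORCE is the grip in N (left out, the last holds). Time passes only in rows, so rows that repeat a pose let the fingers close. It gives the time, the measured TCP pose, the force, the opening and the grip force at its end, in the units of the state.
- manip.read_state(): the state, without advancing time (a new reading comes with each control period).
- manip.camera(name): name is "scene" or "side" or "wrist"; returns the picture (400x640x3 uint8, red, green, blue); there is no depth.
- manip.camera_params(name): a dict with "fovy" (degrees; the focal length in pixels is half the picture's height over the tangent of half this angle, whatever the lens; pixels are square), "cx", "cy" (the principal point, pixels), "k1" (the pictures are not rectified: a ray, as slopes to the right and down, at radius r is drawn at 1 + k1 r^2 times it, then the intrinsics apply), "origin" and "attitude" of the camera in the world. Camera axes: x right, y down, z forward; pixel columns grow to the right and rows downward; lengths in mm; the calibration is good to about 2 mm. A picture is of the moment at which its call begins: read the wrist's pose just before it. camera_params takes no time and is no camera call; for the wrist camera it gives the pose at the moment of the call.
- manip.sign_off(): hands the job in; it is judged then, once.
The state is a dict: "clock": time; "joints": joint angles; "qd": joint speeds; "effort": joint torques, N m; "eef_pos": TCP position; "eef_rot": TCP orientation; "wrist_force": force on the tool from outside, world axes, zero at the start; "moment": the same for the moment, N m; "finger_gap": finger opening in mm; "finger_force": force on a finger pad.
Only numpy, scipy, OpenCV 4.12 (cv2) and the standard library are available. Lean on these libraries where they do the work, as an engineer would, in place of code of your own. Each camera call takes 0.05 s, during which the arm holds its last target. There are 200 camera calls.

TASK

Lower the loose steel bearing ring over the upright spindle of the clevis fixture, all the way down before you let go of it, so that it rests flat on the base. Then take the retaining pin from its rest by the black grip and thread it through the bore of one lug and on through the other, above the ring, until its tip stands out by about a centimetre on the far side. Finish holding it there by the grip, still and not jammed hard against the lugs, so that a colleague can fit the clip: do not let go of the pin.

Things in the scene. Friction and masses are not known exactly. Their poses are not given: they have to be found in the camera images.
- fixture: Clevis fixture, fixed. Origin: centre of its underside, z up. Base block 70 (x) x 124 (y) x 32 mm high; on it two grey lugs 34 mm wide (x), from y = -47 to -35 and +35 to +47 mm, tops 98 mm above the desk. Each has a 14 mm bore (chamfer 2 mm) along the fixture's y at x = 0, 84 mm above the desk. Steel spindle, 19 mm diameter, upright at x = y = 0 with a 0.5 mm high collar round its foot.
- spindle_top (a point): centre of the spindle's tapered top, 64 mm above the desk, 32 mm above the base; the spindle stands midway between the lugs (gap 70 mm)
- bore_left (a point): middle of the bore in the lug at the fixture's +y side (fixture frame [0, 41, 84] mm)
- bore_right (a point): middle of the bore in the lug at the fixture's -y side (fixture frame [0, -41, 84] mm)
- ring: Loose plain steel bearing ring lying flat on the desk, outside diameter 40 mm, hole 23 mm right through, 24 mm high, about 80 g. Origin: centre of its underside; z up along the hole. Seated, its origin is 32.5 mm above the fixture's underside.
- pin: Loose retaining pin, about 70 g, lying level in its rest. Origin: centre of its black grip; x along the pin to its tip, z up. Grip: flat-sided block 36 (x) x 14 (y) x 24 mm (z), to be pinched across the 14 mm. Then a flange 18 mm in diameter (x = 18 to 22 mm) and a steel shaft 10 mm in diameter to the tip at x = 134 mm, the last 8 mm tapered to 5 mm. May enter from either side.
- pin_tip (a point): point of the pin, 134 mm ahead of the grip's centre
- pin_shoulder (a point): front face of the flange on the pin's axis, 22 mm ahead of the grip's centre; the shaft between here and the tip is 112 mm long, and the lugs are 94 mm over their outer faces
- pin_rest: Pin rest, fixed, dark steel. Origin: centre of its underside; x is the way the pin's tip points. Foot 150 x 56 x 4 mm; under the grip a rib 12 mm wide, 18 mm high (x = -75 to -41 mm); at x = 40 mm a fork 26 mm wide, 35 mm high, open at the top, holding the shaft. At the start the pin's axis is 30 mm above the desk, the grip's centre at x = -58 mm. Lift the pin straight up.
Things that resemble listed ones, but are neither listed nor needed, are in the scene too. Leave any red look-alike of the pin alone.

How it is judged:
By the outcome, as a careful person would: the job done as asked, in the order asked, and still so for the second after the job is handed in, while the arm keeps its last pose, push and grip.
It also fails if it takes over 64 s, if anything falls off the work surface, if the arm or the gripper's body presses on something with over 40 N, if the wrist force passes 120 N, or if a joint passes its speed limit or range.

## Working session

There is one attempt and no reset: what is moved stays moved. The work goes in short steps, Python scripts to look and compute and a shell command to move; the robot and the scene stay as the last step left them, time stands still between calls to the robot, and variables do not carry over. Pictures are saved under pics/ and viewed, at most 10 in all, crops included, and the job is handed in when it is done.

```bash
mkdir -p pics; cat > h.py <<'E'
import numpy as np, cv2
from cell import manip
from scipy.spatial.transform import Rotation as R
def att(a):
    a=np.array(a,float)
    return a if a.shape==(3,3) else R.from_euler('xyz',a).as_matrix() if a.size==3 else R.from_quat(a).as_matrix()
def ray(p,uv):
    f=200/np.tan(np.radians(p['fovy'])/2)
    d=(np.array(uv,float)-[p['cx'],p['cy']])/f
    r=np.hypot(*d); s=r
    for _ in range(30): s=r/(1+p['k1']*s*s)
    if r>0: d=d*s/r
    v=att(p['attitude'])@np.array([d[0],d[1],1.]); return np.array(p['origin'],float),v
def onz(p,uv,z):
    o,v=ray(p,uv); return o+v*(z-o[2])/v[2]
def proj(p,X):
    f=200/np.tan(np.radians(p['fovy'])/2)
    c=att(p['attitude']).T@(np.array(X,float)-p['origin']); d=c[:2]/c[2]
    return d*(1+p['k1']*(d@d))*f+[p['cx'],p['cy']]
def snap(n,fn):
    p=manip.camera_params(n); im=manip.camera(n); cv2.imwrite('pics/'+fn,im[:,:,::-1]); return p,im
E
python3 - <<'E'
from h import *
for n in('scene','side','wrist'):
    p,im=snap(n,n+'0.png'); print(n,p)
print(manip.tip_reach,manip.read_state())
E
```

```text
scene {'fovy': 51.59330703059799, 'cx': 315.8991776532051, 'cy': 203.87643291605184, 'k1': -0.0006888060232687836, 'origin': array([-162.46125333, 1042.93634447,  654.71157678]), 'attitude': array([-2.02470237, -0.01607431, -2.53920903])}
side {'fovy': 49.37935395855884, 'cx': 323.0733911838058, 'cy': 193.79854189521822, 'k1': 0.009567447415920017, 'origin': array([-296.37233606, -543.84762481,  928.06127867]), 'attitude': array([-2.26238409, -0.02188241, -0.87166911])}
wrist {'fovy': 70.44882010811702, 'cx': 326.1777634351017, 'cy': 198.08072490803173, 'k1': -0.04749986899899154, 'origin': array([549.41233602,  72.15271179, 384.10380833]), 'attitude': array([2.89070294e+00, 1.84530378e-03, 9.32752654e-05])}
14.0 {'clock': 0.15, 'joints': array([-6.65839399e-02,  3.00358082e-01,  1.52141643e+00, -3.07943451e-05,
        1.32067866e+00, -6.66254871e-02]), 'qd': array([ 0.00117273, -0.0001847 , -0.00305472, -0.00140931, -0.0004019 ,
        0.00105318]), 'effort': array([-2.50185103e-04, -5.31960297e+01, -3.52822959e+01,  7.07691838e-02,
        2.35654798e-02, -3.66386917e-05]), 'eef_pos': array([5.49825172e+02, 9.88356813e-03, 2.19017971e+02]), 'eef_rot': array([-3.14073206e+00, -2.75265282e-05,  1.57084550e+00]), 'wrist_force': array([ 0.73939713, -0.24375791,  0.11368353]), 'moment': array([-0.01722319,  0.01570399,  0.00594676]), 'finger_force': 0.0, 'finger_gap': 94.14385613712999}
```

View pics/scene0.png

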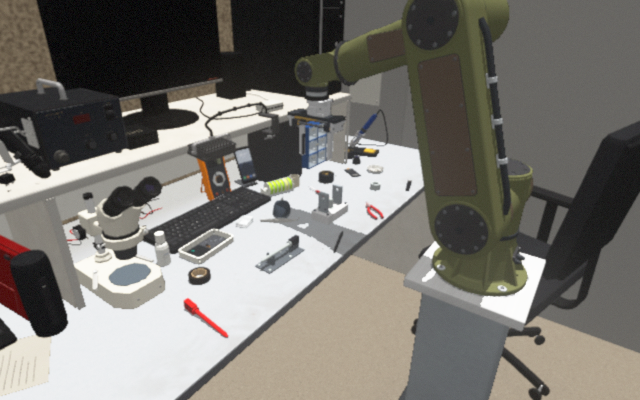

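View pics/side0.png

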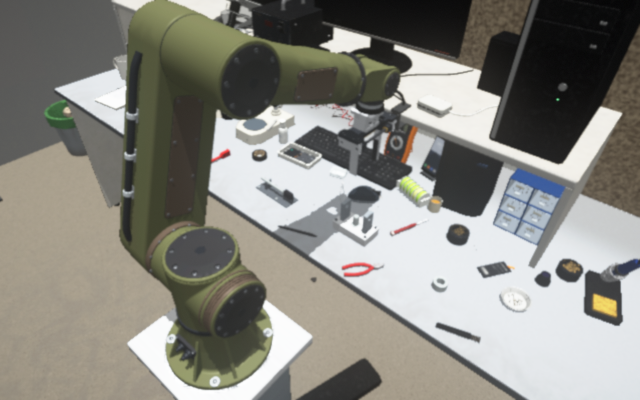

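The scene view shows the fixture at about (330,207), the pin rest and pin at (280,253), and a red look-alike at (205,318). In the side view they're at fixture (358,222) and pin rest (278,190). Ring candidates in side are the small steel ring (440,284), the white dish (515,300), and the black/brown rolls (458,234), (260,155), (569,269). The small grey one at (440,284) fits best, and it shows at (375,186) in scene.

```bash
python3 - <<'E'
from h import *
s=manip.camera_params('side');c=manip.camera_params('scene')
for n,uv,z in(('ring',(440,284),12),('dish',(515,300),5),('fix',(358,228),32),('rest',(278,190),20)):print('side',n,onz(s,uv,z))
for n,uv,z in(('ring',(375,186),12),('fix',(330,208),32),('rest',(280,255),20),('dish',(375,169),5)):print('scene',n,onz(c,uv,z))
S=cv2.imread('pics/side0.png');C=cv2.imread('pics/scene0.png');W=cv2.imread('pics/wrist0.png')
a=cv2.resize(S[170:310,250:480],None,fx=1.739,fy=1.739*1,interpolation=cv2.INTER_CUBIC)
b=cv2.resize(C[150:290,240:400],None,fx=1.739,fy=1.739,interpolation=cv2.INTER_CUBIC)
o=np.zeros((600,800,3),np.uint8);o[:a.shape[0],:a.shape[1]]=a;o[:b.shape[0],420:420+b.shape[1]]=b
w=cv2.resize(W,(560,350));o[250:600,:560]=w;cv2.imwrite('pics/m0.png',o)
E
```

```text
side ring [ 482.12351886 -321.6920562    12.        ]
side dish [ 570.02463734 -492.76551998    5.        ]
side fix [491.94578055 -41.63673964  32.        ]
side rest [472.40330011 270.73603434  20.        ]
scene ring [ 479.75487859 -317.08450053   12.        ]
scene fix [496.38084736 -16.67771562  32.        ]
scene rest [462.90958277 291.94300471  20.        ]
scene dish [ 572.54299106 -498.90138087    5.        ]
```

View pics/m0.png

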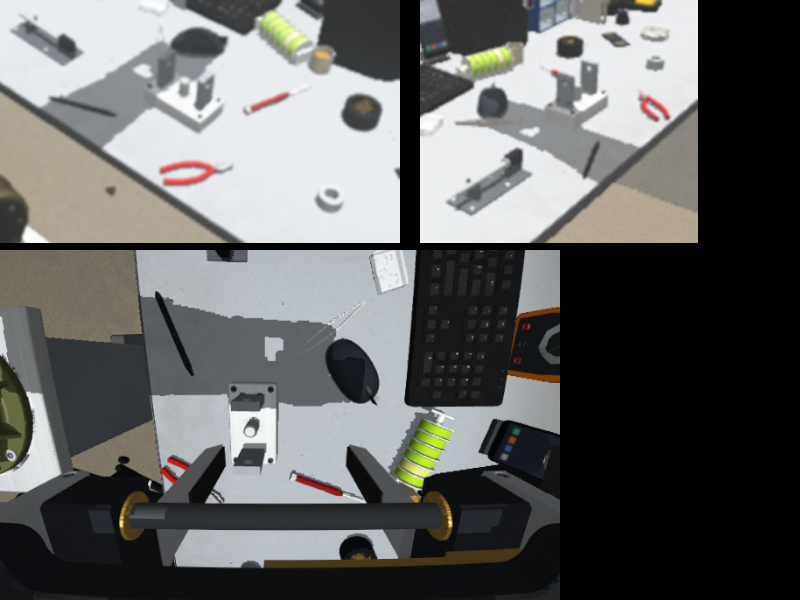

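Wrist crop: the fixture is upright between the fingers, with its axis roughly along world y and the spindle at about wrist px (287,202). The only plain steel ring is at side (440,284), world about (481,-319), and both views agree. The dish and the black rolls don't match its size or material. The pin's grip end is nearer the fixture and its tip points toward +y. Next I'll hover over the fixture to measure it.

```bash
python3 -m creep '[[1,[-1.5,-2.8,0],0],[1,[-3,-5.5,0],0],[1,[-3,-5.5,0],0],[1,[-3,-5.5,0],0]]' | tail -c 600; python3 - <<'E'
from h import *
p,im=snap('wrist','w1.png'); print(p['origin'],p['attitude'],manip.read_state()['eef_pos'])
print(proj(p,[494,-30,0]),proj(p,[494,-30,98]))
E
```

```text
clock: 0.55
eef_pos: [495.1, -30.1, 219.7]
eef_rot: [3.141, -0.0, 1.57]
wrist_force: [0.5, -0.7, 0.1]
finger_gap: 94.1
finger_force: 0.0
[494.49417579  42.02188429 384.87505521] [ 2.89064193e+00  2.22815008e-04 -6.15783953e-04] [495.42147285 -29.89571191 219.60459733]
[325.91386658 179.37379614] [325.80818352 196.67093375]
```

View pics/w1.png

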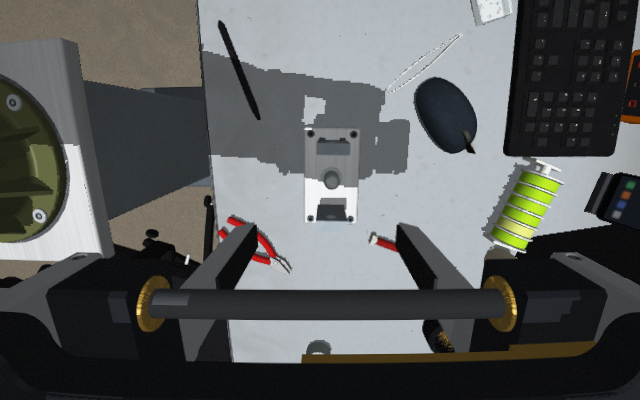

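The picture shows the fixture base with corners near (304,128), (359,128), (356,224) and (305,224), and the spindle top near (332,178). The lug tops are at (333,138) and (332,207). I'll refine these in a crop.

```bash
python3 - <<'E'
from h import *
p=manip.camera_params('wrist'); im=cv2.imread('pics/w1.png')
for uv,z in(((304,128),32),((359,128),32),((356,224),32),((305,224),32),((332,178),64)):print(uv,onz(p,uv,z))
c=im[115:235,290:370]; cv2.imwrite('pics/w1c.png',cv2.resize(c,None,fx=5,fy=5,interpolation=cv2.INTER_NEAREST))
E
```

```text
(304, 128) [467.78875615  39.56116028  32.        ]
(359, 128) [534.492489    39.58252867  32.        ]
(356, 224) [533.96187995 -83.4240207   32.        ]
(305, 224) [466.76803824 -83.41562263  32.        ]
(332, 178) [501.37316634 -16.15943759  64.        ]
```

View pics/w1c.png

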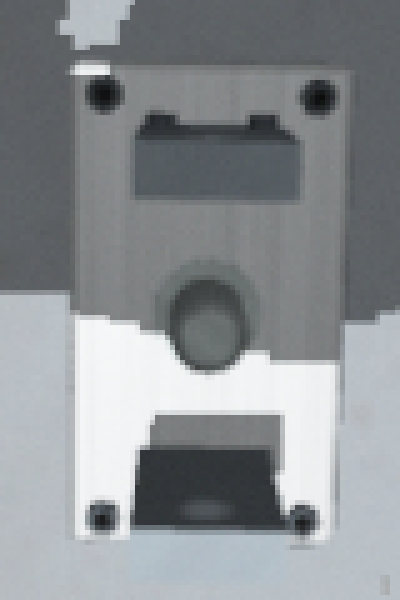

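```bash
cat > fx.py <<'E'
from h import *
def q(p,ox,oy,cx,cy,z,s=5): return onz(p,(ox+cx/s-.5,oy+cy/s-.5),z)
E
python3 - <<'E'
from fx import *
p=manip.camera_params('wrist')
Q=lambda n,x,y,z:print(n,q(p,290,115,x,y,z).round(1))
Q('base',73,66,32);Q('base',351,66,32);Q('base',333,541,32);Q('base',71,541,32)
Q('screw UL',104,95,32);Q('UR',318,97,32);Q('LR',302,520,32);Q('LL',101,517,32)
Q('lug+ UL',134,138,98);Q('UR',301,138,98);Q('LR',301,200,98);Q('LL',134,200,98)
Q('lug- UL',132,525,98);Q('UR',283,525,98)
Q('spindle',208,339,64); Q('foot',208,300,32)
E
```

```text
base [467.9  39.9  32. ]
base [535.3  39.9  32. ]
base [534.  -81.6  32. ]
base [465.1 -81.6  32. ]
screw UL [475.3  33.   32. ]
UR [527.5  32.6  32. ]
LR [525.8 -75.8  32. ]
LL [473.1 -75.   32. ]
lug+ UL [484.9  26.3  98. ]
UR [518.1  26.3  98. ]
LR [518.4  14.   98. ]
LL [484.8  14.   98. ]
lug- UL [483.7 -54.8  98. ]
UR [515.9 -54.8  98. ]
spindle [500.4 -21.2  64. ]
foot [500.9 -17.5  32. ]
```

The fixture comes out at centre about (500.5,-21), yaw about -1°. Base 69x122, lug 33.5x12.3 and inner gap 69 all agree with the given sizes. Now over the ring.

```bash
python3 -m creep '[[1,[-4,-0.2,0],0],[1,[-9,-0.4,0],0],[1,[-14,-0.7,0],0],[1,[-19,-1,0],0],[1,[-24,-1.2,0],0],[1,[-28,-1.4,0],0],[1,[-29,-1.4,0],0],[1,[-29,-1.4,0],0],[1,[-29,-1.4,0],0]]' | tail -c 200; python3 - <<'E'
from fx import *
p,im=snap('wrist','w2.png'); print(manip.read_state()['eef_pos'])
u,v=proj(p,[481,-319,24]).astype(int); print(u,v)
c=im[v-40:v+40,u-40:u+40,::-1]
h=cv2.cvtColor(c,cv2.COLOR_BGR2GRAY)
cv2.imwrite('pics/w2c.png',np.hstack([cv2.resize(c,(400,400),interpolation=cv2.INTER_NEAREST),cv2.resize(im[:,:,::-1],(400,250)).copy() if 0 else cv2.copyMakeBorder(cv2.resize(im[:,:,::-1],(400,250)),0,150,0,0,cv2.BORDER_CONSTANT)]))
E
```

```text
clock: 1.5
eef_pos: [481.5, -318.9, 219.1]
eef_rot: [-3.141, -0.001, 1.572]
wrist_force: [0.2, -0.1, -0.1]
finger_gap: 94.4
finger_force: 0.0
[ 481.55473177 -318.63130367  219.35102263]
326 183
```

View pics/w2c.png

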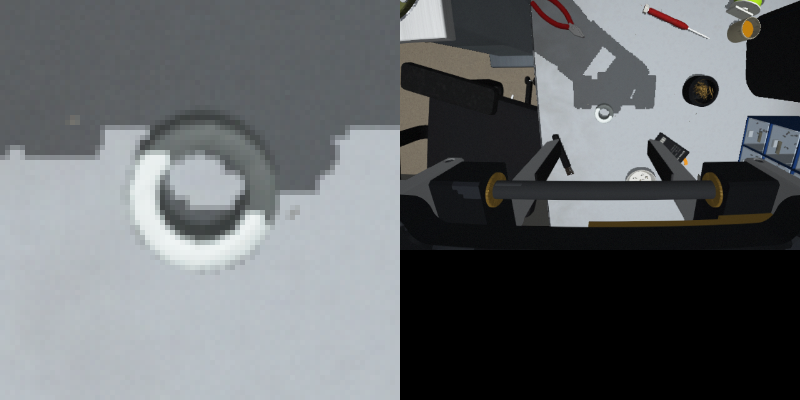

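The ring is between the fingers at wrist px (326,182), its hole visible and the outside about 29 px across.

```bash
python3 - <<'E'
from fx import *
p=manip.camera_params('wrist')
for a in((203,196),(130,196),(276,196),(203,122),(203,270)):print(q(p,286,143,*a,24).round(1))
E
```

```text
[ 480.6 -316.9   24. ]
[ 461.7 -317.    24. ]
[ 499.5 -316.9   24. ]
[ 480.6 -297.7   24. ]
[ 480.6 -336.7   24. ]
```

```bash
python3 -m creep '[[1,[0.2,-0.1,4],0],[1,[0.2,-0.1,8],0],[1,[0.2,-0.1,12],0],[1,[0.2,-0.1,16],0],[1,[0.2,-0.1,19],0],[1,[0.2,-0.1,20.2],0],[1,[0.2,-0.1,20.2],0],[1,[0.2,-0.1,20.2],0],[1,[0.2,-0.1,20.2],0]]' 25| tail -c 200;  python3 -m creep '[[-1,[0,0,0],0],[-1,[0,0,0],0],[-1,[0,0,0],0],[-1,[0,0,0],0],[-1,[0,0,0],0],[-1,[0,0,0],0],[-1,[0,0,0],0],[-1,[0,0,0],0]]' 25| tail -c 200
```

```text
clock: 2.45
eef_pos: [480.8, -318.3, 19.2]
eef_rot: [3.14, 0.002, 1.571]
wrist_force: [-0.1, 0.5, 0.2]
finger_gap: 93.8
finger_force: 0.0
clock: 3.25
eef_pos: [480.0, -318.0, 17.4]
eef_rot: [-3.142, 0.0, 1.571]
wrist_force: [0.0, -0.0, 0.6]
finger_gap: 39.6
finger_force: 25.0
```

```bash
python3 -m creep '[[-1,[0,0,-2],0],[-1,[0,0,-6],0],[-1,[0,0,-10],0],[-1,[0,0,-13.3],0],[-1,[4,0.3,-13.3],0],[-1,[8.5,0.6,-13.3],0],[-1,[13,0.9,-13.3],0],[-1,[17.5,1.2,-13.3],0],[-1,[22,1.5,-13.3],0],[-1,[26,1.8,-13.3],0],[-1,[29.6,2,-13.3],0],[-1,[29.6,2,-13.3],0]]' 25| tail -c 200;  python3 -m creep '[[-1,[0,0,0],0],[-1,[0,0,0],0],[-1,[0,0,0],0],[-1,[0,0,0],0]]' | tail -c 200
python3 - <<'E'
from fx import *
p,im=snap('wrist','w3.png'); P=np.mean([manip.read_state()['eef_pos'] for _ in range(5)],0);print(P, manip.read_state()['eef_rot'])
t=P+[0,0,6.8]; u,v=proj(p,t).astype(int); print(u,v); 
np.save('w3.npy',np.r_[p['origin'],p['attitude']])
c=im[v-80:v+40,u-80:u+80,::-1];print(u-80,v-80)
cv2.imwrite('pics/w3c.png',cv2.resize(c,None,fx=5,fy=5,interpolation=cv2.INTER_NEAREST))
E
```

```text
clock: 4.45
eef_pos: [499.9, -18.7, 150.5]
eef_rot: [-3.142, -0.0, 1.574]
wrist_force: [-0.0, -0.7, -1.4]
finger_gap: 39.5
finger_force: 25.0
clock: 4.85
eef_pos: [500.0, -22.8, 150.4]
eef_rot: [-3.141, 0.0, 1.57]
wrist_force: [0.4, -0.1, -0.7]
finger_gap: 40.3
finger_force: 25.0
[499.95850299 -22.66301314 150.41625686] [-3.14150003e+00  3.63596773e-05  1.56970163e+00]
327 248
247 168
```

View pics/w3c.png

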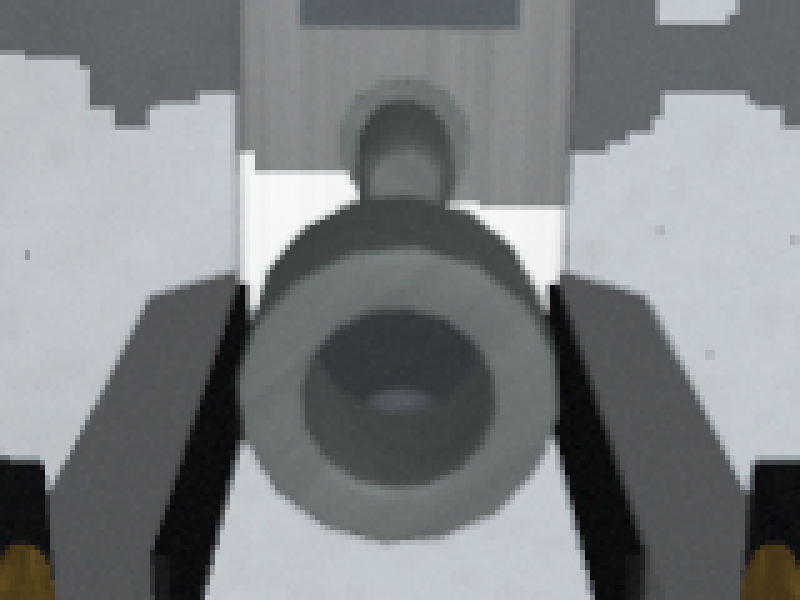

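Held ring: hole centre in the crop at (399.5,398), px about (326.4,247). The spindle column is at about crop x = 404.5, with its foot collar centred at (404,~135). I'll turn these into offsets.

```bash
python3 - <<'E'
from fx import *
a=np.load('w3.npy');p=manip.camera_params('wrist');p['origin']=a[:3];p['attitude']=a[3:]
Q=lambda n,x,y,z:print(n,q(p,247,168,x,y,z).round(1))
zt=150.4+6.6
Q('hole',399.5,398,zt);Q('out L',239,395,zt);Q('out R',557,395,zt);Q('oT',398,248,zt);Q('oB',398,541,zt)
Q('spin r',404.5,190,62);Q('collar',404,135,32.5);Q('collar top',404,80,32.5)
Q('baseL',240,100,32);Q('baseR',569,100,32);Q('lugBL',300,26,98);Q('lugBR',520,26,98)
E
```

```text
hole [499.4 -21.9 157. ]
out L [480.  -21.5 157. ]
out R [518.5 -21.6 157. ]
oT [499.3  -2.8 157. ]
oB [499.2 -41.3 157. ]
spin r [500.3 -22.8  62. ]
collar [500.3 -19.4  32.5]
collar top [500.3  -7.9  32.5]
baseL [466.7 -12.1  32. ]
baseR [534.1 -12.2  32. ]
lugBL [484.   13.9  98. ]
lugBR [518.1  13.9  98. ]
```

```bash
python3 -m creep '[[-1,[0.1,0.1,1],0],[-1,[0.1,0.1,3],0],[-1,[0.1,0.1,5],0],[-1,[0.1,0.1,6.5],0],[-1,[0.1,0.1,7.5],0],[-1,[0.1,0.1,8],0],[-1,[0.1,0.1,8.4],0],[-1,[0.1,0.1,8.4],0],[-1,[0.1,0.1,8.4],0]]' | tail -c 200
python3 - <<'E'
from fx import *
p,im=snap('wrist','w4.png')
cv2.imwrite('pics/w4c.png',cv2.resize(im[150:310,240:410,::-1],None,fx=3.5,fy=3.5,interpolation=cv2.INTER_NEAREST))
E
```

```text
clock: 5.8
eef_pos: [501.3, -21.0, 66.9]
eef_rot: [3.141, 0.0, 1.571]
wrist_force: [1.0, 0.1, -1.5]
finger_gap: 40.0
finger_force: 25.0
```

View pics/w4c.png

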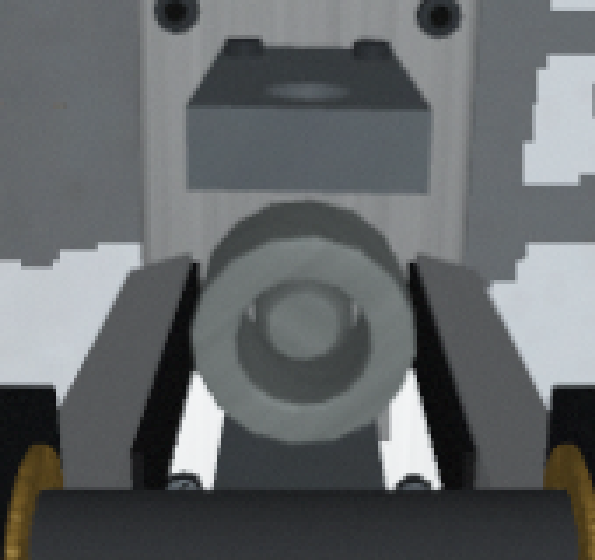

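The ring has gone over the spindle top, which shows centred in the hole at crop (305,322), with no contact force. I'll lower it the rest of the way.

```bash
python3 -m creep '[[-1,[0,0,0.4],0],[-1,[0,0,0.8],0],[-1,[0,0,1.2],0],[-1,[0,0,1.5],0],[-1,[0,0,1.6],0],[-1,[0,0,1.6],0],[-1,[0,0,1.6],0]]' | tail -c 200
python3 -m creep '[[-1,[0,0,0.1],0],[-1,[0,0,0.1],0],[-1,[0,0,0.15],0],[-1,[0,0,0.15],0],[-1,[0,0,0.15],0]]' | tail -c 200
```

```text
clock: 6.55
eef_pos: [501.1, -21.0, 50.5]
eef_rot: [3.141, -0.0, 1.571]
wrist_force: [-0.8, 0.7, -0.4]
finger_gap: 39.7
finger_force: 25.0
clock: 7.05
eef_pos: [501.2, -21.0, 49.8]
eef_rot: [3.141, 0.0, 1.571]
wrist_force: [-4.6, 1.3, 10.9]
finger_gap: 39.7
finger_force: 25.0
```

```bash
python3 -m creep '[[0.3,[0,0,0],0],[0.3,[0,0,0],0],[0.3,[0,0,0],0],[0.3,[0,0,0],0],[0.3,[0,0,-2],0],[0.3,[0,0,-5],0],[0.3,[0,0,-9],0],[0.3,[0,0,-13],0],[0.3,[0,0,-17],0],[0.3,[0,0,-17],0],[0.3,[0,0,-17],0]]' | tail -c 200
python3 - <<'E'
from fx import *
p,im=snap('wrist','w5.png'); print(manip.read_state()['eef_pos'])
np.save('w5.npy',np.r_[p['origin'],p['attitude']])
E
python3 -m creep '[[1,[4,0,0],0],[1,[8.5,-0.5,0],0],[1,[13,-1,0],0],[1,[17.5,-2,0],0],[1,[21,-2.5,0],0],[1,[24,-3,0],0],[1,[26,-3.5,0],0],[1,[26,-3.5,0],0],[1,[26,-3.5,0],0],[1,[26,-3.5,0],0]]' | tail -c 200
python3 - <<'E'
from fx import *
p,im=snap('wrist','w6.png'); print(manip.read_state()['eef_pos'])
np.save('w6.npy',np.r_[p['origin'],p['attitude']])
A=cv2.imread('pics/w5.png')[130:240,280:380]
o=np.zeros((600,800,3),np.uint8);o[:300,:273]=cv2.resize(A,(273,300));B=im[:300,220:420,::-1];o[:600,300:700]=cv2.resize(B,(400,600),interpolation=cv2.INTER_NEAREST)
cv2.imwrite('pics/m6.png',o)
E
```

```text
clock: 8.15
eef_pos: [501.0, -21.0, 219.0]
eef_rot: [3.141, 0.0, 1.571]
wrist_force: [-1.0, 0.1, -1.4]
finger_gap: 60.8
finger_force: 0.0
[500.62857965 -20.9697533  217.99034254]
clock: 9.2
eef_pos: [466.1, 238.1, 218.3]
eef_rot: [-3.141, 0.001, 1.57]
wrist_force: [-0.4, -0.9, -0.6]
finger_gap: 94.4
finger_force: 0.0
[466.19423504 238.01397446 218.52469814]
```

View pics/m6.png

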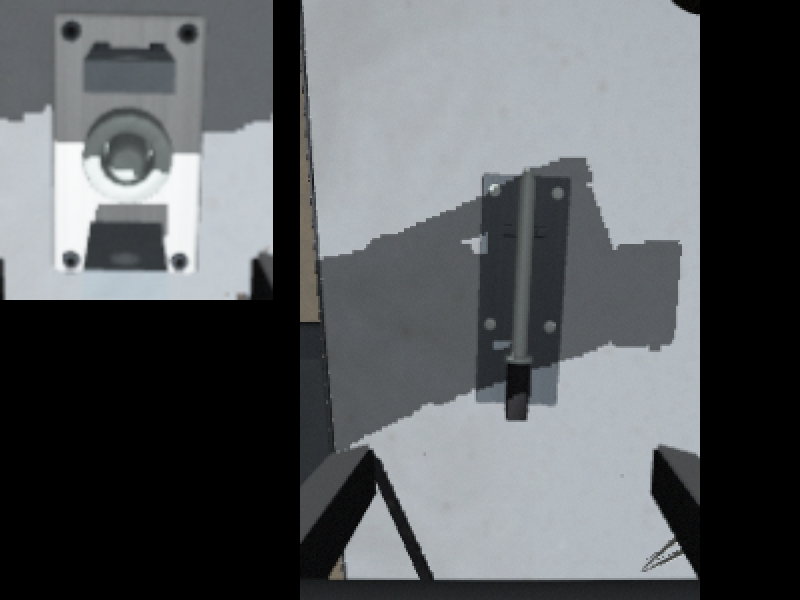

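Left crop: the ring sits flat, centred round the spindle. Right crop: the pin lies in its rest with the tip at crop (527,170) and the grip at about (517,395). It is the black-gripped one, and the red one isn't in view.

```bash
python3 - <<'E'
from fx import *
a=np.load('w6.npy');p=manip.camera_params('wrist');p['origin']=a[:3];p['attitude']=a[3:]
Q=lambda n,x,y,z:(print(n,(v:=q(p,220,0,x-300,y,z,2)).round(1)),v)[1]
t=Q('tip',527,170,30);s=Q('shoulder',519,356,30)
Q('grip near top',516.5,419,42);Q('grip far top',518.5,366,42);Q('gL',506,393,42);Q('gR',530,393,42)
im=cv2.imread('pics/w6.png')
g=cv2.cvtColor(im,cv2.COLOR_BGR2GRAY).astype(float)
pts=[]
for r in range(96,176,4):
    x=g[r-1:r+2,315:350].mean(0); m=x>np.median(x[5:])+15
    row=g[r-1:r+2,320:345].mean(0)
    d=np.diff(row[2:]); L=np.argmax(d[:20]);Rr=np.argmin(d[:22]); pts.append((r,320+2+(L+Rr)/2+.5))
W=np.array([onz(p,(c,r),30)[:2] for r,c in pts]);print(W.round(1)[::4])
from numpy.polynomial import polynomial as P
k=np.polyfit(W[:,1],W[:,0],1);print(k, np.abs(np.polyval(k,W[:,1])-W[:,0]).max())
foot=[Q('foot',*c,4) for c in((484,174),(570,178),(557,405),(477,402))]
f=foot;d=(f[0]+f[1]-f[2]-f[3]);print('foot dir',d[0]/d[1],'ctr',np.mean(f,0))
print((t-s), np.linalg.norm(t-s))
E
```

```text
tip [473.2 357.4  30. ]
shoulder [468.6 246.4  30. ]
grip near top [467.  208.4  42. ]
grip far top [468.3 242.3  42. ]
gL [460.5 225.2  42. ]
gR [475.4 225.2  42. ]
[[473.8 344.5]
 [472.7 326.1]
 [471.6 307.4]
 [471.  288.2]
 [469.9 268.5]]
[6.42316769e-02 4.51959925e+02] 4.637938293224067
foot [446.5 358.5   4. ]
foot [501.  356.1   4. ]
foot [495.3 207.2   4. ]
foot [439.8 209.4   4. ]
foot dir 0.041748030653284814 ctr [470.65257281 282.77903885   4.        ]
[  4.536836   111.03186318   0.        ] 111.12451359584364
```

```bash
python3 -m creep '[[1,[-0.5,0.1,3],0.47],[1,[-1.36,0.15,7],0.47],[1,[-1.36,0.15,11],0.47],[1,[-1.36,0.15,15],0.47],[1,[-1.36,0.15,18],0.47],[1,[-1.36,0.15,19.3],0.47],[1,[-1.36,0.15,19.3],0.47],[1,[-1.36,0.15,19.3],0.47]]' 45| tail -c 200;  python3 -m creep '[[-1,[0,0,0],0],[-1,[0,0,0],0],[-1,[0,0,0],0],[-1,[0,0,0],0],[-1,[0,0,0],0],[-1,[0,0,0],0],[-1,[0,0,0],0],[-1,[0,0,0],0],[-1,[0,0,0],0],[-1,[0,0,0],0],[-1,[0,0,0],0],[-1,[0,0,0],0]]' 45| tail -c 200
```

```text
clock: 10.05
eef_pos: [468.3, 225.4, 27.2]
eef_rot: [3.14, -0.001, 1.529]
wrist_force: [-0.1, 0.2, -1.0]
finger_gap: 94.3
finger_force: 0.0
clock: 11.25
eef_pos: [467.6, 225.4, 26.0]
eef_rot: [3.141, -0.0, 1.53]
wrist_force: [1.5, -1.5, -1.0]
finger_gap: 13.5
finger_force: 45.0
```

```bash
python3 -m creep '[[-1,[0,0,-1],0],[-1,[0,0,-3],0],[-1,[0,0,-6],0],[-1,[0,0,-10],0],[-1,[0,0,-13.4],0],[-1,[0,0,-13.4],0],[-1,[0,0,-13.4],0]]' | tail -c 200
python3 - <<'E'
from fx import *
p,im=snap('wrist','w7.png'); s=manip.read_state();P=s['eef_pos'];print(P)
np.save('w7.npy',np.r_[p['origin'],p['attitude']])
y=s['eef_rot'][2];d=np.array([497.1,-225])-P[:2];print('tool x,y',d@[np.cos(y),np.sin(y)],d@[np.sin(y),-np.cos(y)])
cv2.imwrite('pics/w7c.png',cv2.resize(im[0:300,200:450,::-1],None,fx=2,fy=2,interpolation=cv2.INTER_NEAREST))
E
```

```text
clock: 11.95
eef_pos: [467.4, 225.4, 160.1]
eef_rot: [3.141, -0.0, 1.53]
wrist_force: [-0.1, 0.0, -0.9]
finger_gap: 13.7
finger_force: 45.0
[466.99277997 225.23179568 159.08739881]
tool x,y -448.619589953626 48.53429764248108
```

View pics/w7c.png

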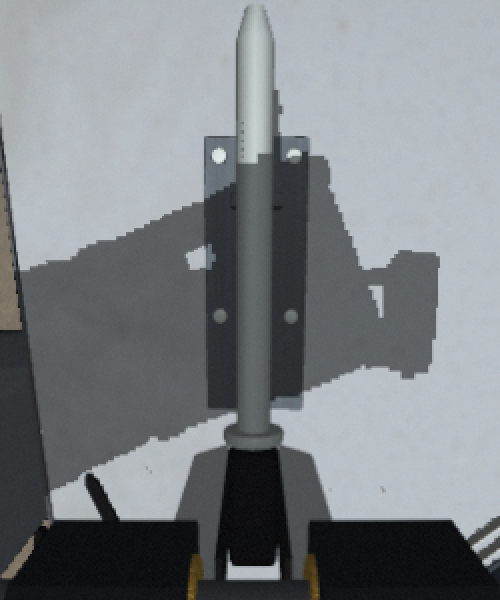

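The pin is held level and straight in the gripper: shaft centre at crop x 254–255.5, tip at (255,6), flange at (254,437). I'll check this numerically against a level pin.

```bash
python3 - <<'E'
from fx import *
a=np.load('w7.npy');p=manip.camera_params('wrist');p['origin']=a[:3];p['attitude']=a[3:]
z=160.0+4
Q=lambda n,x,y:(print(n,(v:=q(p,200,0,x,y,z,2)).round(1)),v)[1]
t=Q('tip',255.5,6);s=Q('sh top front',253.5,425);m=Q('shaft mid',255,250);b=Q('s40',255,40)
print(np.linalg.norm(t-s),'dir',(b-s)[0]/(b-s)[1])
print(p['attitude'])
for dz in(-5,0,5):print(dz,onz(p,(327.25,2.5),z+dz))
E
```

```text
tip [472.7 359.  164. ]
sh top front [467.6 247.7 164. ]
shaft mid [470.1 298.1 164. ]
s40 [472.3 351.  164. ]
111.42489991720971 dir 0.04458507590504558
[ 2.89089864e+00  3.54594222e-04 -4.08797527e-02]
-5 [472.79650157 360.87452012 159.        ]
0 [472.70328532 358.96675229 164.        ]
5 [472.61006907 357.05898445 169.        ]
```

```bash
python3 -m creep '[[-1,[-4,0.4,0],0],[-1,[-8.5,0.9,0],-0.27],[-1,[-13,1.4,0],-0.27],[-1,[-17.5,1.9,0],-0.27],[-1,[-22,2.4,0],-0.27],[-1,[-26.5,2.9,0],-0.27],[-1,[-31,3.4,0],-0.27],[-1,[-35.5,3.8,0],-0.27],[-1,[-40,4.3,0],-0.27],[-1,[-43.5,4.7,0],-0.27],[-1,[-44.9,4.85,0],-0.27],[-1,[-44.9,4.85,0],-0.27]]' | tail -c 200
python3 -m creep '[[-1,[0,0,0],0],[-1,[0,0,0],0],[-1,[0,0,0],0],[-1,[0,0,0],0]]' | tail -c 200
```

```text
clock: 13.2
eef_pos: [496.9, -226.1, 158.4]
eef_rot: [-3.139, -0.001, 1.551]
wrist_force: [0.6, 0.7, -1.1]
finger_gap: 13.4
finger_force: 45.0
clock: 13.6
eef_pos: [497.7, -224.4, 160.1]
eef_rot: [3.141, 0.0, 1.554]
wrist_force: [-0.1, -0.3, -0.6]
finger_gap: 13.7
finger_force: 45.0
```

```bash
python3 -m creep '[[-1,[0,0,2],0],[-1,[0,0,4],0],[-1,[0,0,6],0],[-1,[0,0,7.5],0],[-1,[0,0,8],0],[-1,[0,0,8],0],[-1,[0,0,8],0],[-1,[0,0,8],0]]' | tail -c 200
python3 - <<'E'
from fx import *
p,im=snap('wrist','w8.png'); P=manip.read_state()['eef_pos'];print(P)
np.save('w8.npy',np.r_[p['origin'],p['attitude']])
g=cv2.cvtColor(im,cv2.COLOR_RGB2GRAY)
f=lambda x,y,z:proj(p,[x,y,z])
for n,X in(('tip',(500,P[1]+134,84)),('shaft base',(497.5,P[1]+24,84)),('lug- top L',(482.7,-62,98)),('lug- top R',(516.7,-62,98)),('lug+ topL',(484,20,98)),('lug+ R',(518,20,98)),('lug- outer',(500,-68,98))):print(n,f(*X).round(1))
for y in(-62,20):
    r=int(round(f(500,y,98)[1]))
    if r>=0: print(r,list(g[r,270:385]))
for y in(100,110,120,126):
    r=int(round(f(500,P[1]+y,84)[1])); print('shaft',y,r,list(g[r,305:350]))
E
```

```text
clock: 14.4
eef_pos: [497.9, -225.3, 80.8]
eef_rot: [3.14, 0.001, 1.553]
wrist_force: [-0.3, -0.3, -0.9]
finger_gap: 13.9
finger_force: 45.0
[ 497.87149073 -225.34931236   80.76306893]
tip [327.    2.3]
shaft base [325.9 208.8]
lug- top L [287.5 -79.7]
lug- top R [363.2 -81.1]
lug+ topL [ 286.6 -264.3]
lug+ R [ 363.5 -265.4]
lug- outer [326.2 -66.1]
shaft 100 72 [np.uint8(95), np.uint8(98), np.uint8(96), np.uint8(96), np.uint8(95), np.uint8(95), np.uint8(95), np.uint8(95), np.uint8(96), np.uint8(93), np.uint8(99), np.uint8(98), np.uint8(90), np.uint8(72), np.uint8(77), np.uint8(81), np.uint8(86), np.uint8(91), np.uint8(95), np.uint8(100), np.uint8(100), np.uint8(106), np.uint8(104), np.uint8(103), np.uint8(103), np.uint8(99), np.uint8(97), np.uint8(96), np.uint8(92), np.uint8(89), np.uint8(81), np.uint8(82), np.uint8(92), np.uint8(98), np.uint8(98), np.uint8(97), np.uint8(97), np.uint8(96), np.uint8(96), np.uint8(96), np.uint8(97), np.uint8(98), np.uint8(95), np.uint8(98), np.uint8(96)]
shaft 110 52 [np.uint8(95), np.uint8(97), np.uint8(96), np.uint8(95), np.uint8(96), np.uint8(95), 
[... 1212 characters left out ...]
.uint8(81)]
shaft 126 19 [np.uint8(209), np.uint8(206), np.uint8(207), np.uint8(202), np.uint8(205), np.uint8(210), np.uint8(218), np.uint8(211), np.uint8(209), np.uint8(207), np.uint8(210), np.uint8(211), np.uint8(201), np.uint8(128), np.uint8(126), np.uint8(130), np.uint8(116), np.uint8(165), np.uint8(175), np.uint8(181), np.uint8(190), np.uint8(197), np.uint8(200), np.uint8(198), np.uint8(194), np.uint8(190), np.uint8(185), np.uint8(178), np.uint8(168), np.uint8(153), np.uint8(140), np.uint8(149), np.uint8(191), np.uint8(210), np.uint8(210), np.uint8(211), np.uint8(210), np.uint8(208), np.uint8(209), np.uint8(211), np.uint8(216), np.uint8(213), np.uint8(212), np.uint8(214), np.uint8(212)]
```

```bash
python3 -m creep '[[-1,[0.5,-0.05,0],-0.04],[-1,[1.2,-0.05,0],-0.04],[-1,[1.9,-0.05,0],-0.04],[-1,[2.3,-0.05,0],-0.04],[-1,[2.7,-0.05,0],-0.04],[-1,[3.1,-0.05,0],-0.04],[-1,[3.5,-0.05,0],-0.04],[-1,[3.5,-0.05,0],-0.04],[-1,[3.5,-0.05,0],-0.04]]' | tail -c 200
python3 - <<'E'
from h import *
s=manip.read_state();print(s['eef_pos'],s['wrist_force'],s['moment'])
E
```

```text
clock: 15.35
eef_pos: [497.7, -190.2, 80.0]
eef_rot: [-3.142, 0.0, 1.557]
wrist_force: [0.6, -0.5, -1.5]
finger_gap: 13.3
finger_force: 45.0
[ 497.67014091 -190.21337734   79.96271293] [ 0.61737027 -0.47015082 -1.46734274] [ 0.00483446 -0.04085573  0.00367727]
```

```bash
python3 -m creep '[[-1,[0.6,0,0],0],[-1,[1.2,0,0],0],[-1,[1.8,0,0],0],[-1,[2.4,0,0],0],[-1,[3,0,0],0],[-1,[3.6,0,0],0],[-1,[4.2,0,0],0],[-1,[4.8,0,0],0],[-1,[5.4,0,0],0],[-1,[6,0,0],0],[-1,[6,0,0],0],[-1,[6,0,0],0]]' | tail -c 200
python3 - <<'E'
from fx import *
p,im=snap('wrist','w9.png'); s=manip.read_state();P=s['eef_pos'];print(P,s['wrist_force'],s['moment'])
np.save('w9.npy',np.r_[p['origin'],p['attitude']])
g=cv2.cvtColor(im,cv2.COLOR_RGB2GRAY).astype(int)
f=lambda x,y,z:proj(p,[x,y,z])
def edges(r,a,b):
    d=np.diff(g[r,a:b]); i=np.argsort(-abs(d))[:7]; return sorted((a+int(k)+.5,int(d[k])) for k in i)
for y in(-65,-62,-58):
    r=int(round(f(500,y,98)[1])); print('lug- row',r,[f(x,y,98)[0].round(1) for x in(482.7,516.7)],edges(r,265,390))
for y in(-50,-40,-20,-8):
    r=int(round(f(500,y,84)[1]));
    if r>=0: print('shaft',y,r,[f(x,y,84)[0].round(1) for x in(495,505)],edges(r,305,350))
E
```

```text
clock: 16.55
eef_pos: [498.5, -130.2, 80.0]
eef_rot: [3.142, 0.0, 1.557]
wrist_force: [-0.3, 0.1, -0.2]
finger_gap: 14.0
finger_force: 45.0
[ 498.51790671 -130.31080109   79.95741185] [-0.96161429 -0.23850381 -0.58886812] [-0.04486279  0.03366605  0.04038267]
lug- row 140 [np.float64(294.7), np.float64(361.3)] [(281.5, 19), (283.5, 13), (294.5, 39), (295.5, 27), (301.5, -21), (302.5, -91), (361.5, 18)]
lug- row 134 [np.float64(294.5), np.float64(361.4)] [(281.5, 18), (293.5, 17), (294.5, 45), (301.5, -19), (302.5, -94), (361.5, 17), (373.5, -14)]
lug- row 126 [np.float64(294.2), np.float64(361.5)] [(293.5, 17), (294.5, 55), (304.5, -17), (305.5, -72), (306.5, -21), (361.5, 18), (373.5, -16)]
shaft -50 111 [np.float64(318.9), np.float64(337.2)] [(306.5, 47), (307.5, 70), (309.5, -107), (316.5, -14), (317.5, -40), (335.5, 18), (336.5, 27)]
shaft -40 91 [np.float64(318.6), np.float64(337.1)] [(306.5, -26), (307.5, -21), (311.5, 18), (317.5, -34), (336.5, 24), (347.5, 24), (348.5, 27)]
shaft -20 52 [np.float64(317.9), np.float64(336.9)] [(306.5, 67), (312.5, -37), (313.5, -62), (318.5, 35), (335.5, -30), (342.5, 54), (343.5, 67)]
shaft -8 27 [np.float64(317.4), np.float64(336.8)] [(317.5, -138), (318.5, 37), (319.5, 14), (334.5, -15), (335.5, -25), (336.5, 79), (337.5, 45)]
```

```bash
python3 -m creep '[[-1,[0,0.05,0],0],[-1,[0.5,0.05,0],0],[-1,[0.9,0.05,0],0],[-1,[1.3,0.05,0],0],[-1,[1.7,0.05,0],0],[-1,[2.1,0.05,0],0],[-1,[2.5,0.05,0],0],[-1,[2.9,0.05,0],0],[-1,[3.25,0.05,0],0],[-1,[3.25,0.05,0],0],[-1,[3.25,0.05,0],0],[-1,[3.25,0.05,0],0]]' | tail -c 200
python3 - <<'E'
from fx import *
p,im=snap('wrist','w10.png'); s=manip.read_state();P=s['eef_pos'];print(P,s['wrist_force'],s['moment'])
g=cv2.cvtColor(im,cv2.COLOR_RGB2GRAY).astype(int)
for n,X in(('lug+ outer',(501,26,98)),('lug+ inner',(501,14,98)),('tip',(501,36,84)),('lug- outer top',(500,-68,98)),('lug- in',(500,-56,98)),('flange',(499,-75.6,84)),('flangetop',(499,-75.6,93))):print(n,proj(p,X).round(1))
u=327
print('col profile',[(r,int(g[r,u-2:u+3].mean())) for r in range(0,260,2)])
for y in(-40,-20,0):
    r=int(round(proj(p,(500,y,84))[1])); d=np.diff(g[r,305:350]);i=np.argsort(-abs(d))[:5]
    print(y,r,[proj(p,(x,y,84))[0].round(1) for x in(495,505)],sorted((305.5+int(k),int(d[k])) for k in i))
E
```

```text
clock: 17.8
eef_pos: [499.5, -97.8, 79.9]
eef_rot: [3.142, -0.0, 1.557]
wrist_force: [0.1, 0.6, 0.0]
finger_gap: 13.6
finger_force: 45.0
[499.42036348 -97.83092286  79.91869716] [ 0.23324763  0.16913881 -0.62205786] [0.02907193 0.03645597 0.0414941 ]
lug+ outer [327.2  12.8]
lug+ inner [327.5  40.3]
tip [326.9   2. ]
lug- outer top [327.6 206.3]
lug- in [327.4 184.5]
flange [326.  212.1]
flangetop [326.  216.8]
col profile [(0, 181), (2, 172), (4, 170), (6, 174), (8, 177), (10, 180), (12, 183), (14, 178), (16, 170), (18, 170), (20, 171), (22, 171), (24, 173), (26, 173), (28, 174), (30, 175), (32, 177), (34, 177), (36, 178), (38, 178), (40, 179), (42, 45), (44, 56), (46, 132), (48, 195), (50, 195), (52, 195), (54, 196), (56, 197), (58, 196), (60, 196), (62, 196), (64, 100), (66, 100), (68, 100), (70, 101), (72, 100), (74, 99), (76, 100), (78, 100), (80, 101), (82, 100), (84, 101), (86, 101), (88, 100), (90, 101), (92, 101), (94, 101), (96, 100), (98, 101), (100, 101), (102, 100), (104, 101), (106, 101), (108, 100), (110, 101), (112, 100), (114, 100), (116, 100), (118, 100), (120, 100)
[... 417 characters left out ...]
84), (196, 85), (198, 84), (200, 84), (202, 85), (204, 85), (206, 84), (208, 98), (210, 97), (212, 98), (214, 98), (216, 87), (218, 78), (220, 106), (222, 101), (224, 82), (226, 9), (228, 11), (230, 13), (232, 13), (234, 13), (236, 14), (238, 13), (240, 14), (242, 14), (244, 13), (246, 14), (248, 14), (250, 14), (252, 13), (254, 12), (256, 15), (258, 12)]
-40 152 [np.float64(318.0), np.float64(335.8)] [(316.5, -9), (317.5, -29), (318.5, -10), (335.5, 29), (336.5, 14)]
-20 115 [np.float64(317.3), np.float64(335.5)] [(307.5, -22), (308.5, -54), (309.5, -90), (342.5, -27), (345.5, 26)]
0 76 [np.float64(316.5), np.float64(335.3)] [(316.5, -11), (317.5, -41), (324.5, 7), (335.5, 19), (336.5, 31)]
```

```bash
python3 -m creep '[[-1,[0,0,0],0],[-1,[0,0,0],0],[-1,[0,0,0],0],[-1,[0,0,0],0],[-1,[0,0,0],0]]' | tail -c 200
python3 - <<'E'
from h import *
print(manip.sign_off())
E
```

```text
clock: 18.35
eef_pos: [499.4, -97.7, 79.9]
eef_rot: [-3.142, -0.0, 1.557]
wrist_force: [0.2, 0.8, -0.2]
finger_gap: 13.9
finger_force: 45.0
the job is handed in; nothing more can be done
None
```

The job is handed in at 18.35 s, with no verdict shown: the ring is seated on the spindle base, and the pin is through both lugs, held still by its grip with under 1 N at the wrist and its tip about 10 mm out, worked out from the arm's position and the flange gap.

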